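# Load the slate-hook carrier and hold it up level

## Robot

A 6-joint arm with a two-finger parallel gripper is mounted at the origin on the work surface. World frame = base frame: x ahead of the robot, y to its left, z up, the work surface at z = 0. Lengths are in m, angles in rad, forces in N, time in s.
With the tool pointing down it reaches from about 0.25 to 0.775 m from the base axis. Payload 4 kg.
Tool frame: the origin (TCP) lies between the finger pads; the fingertips stand 14 mm ahead of it and the grasp point (between the pads) lies 5 mm behind it (manip.finger_overhang is the distance from the TCP to the fingertips, in m); z points along the fingers, y is the line along which they close (so a half turn about z gives the same grasp; the last joint's range is limited). The gripper opens to 94 mm and grips with 3 to 60 N. Pads are 16 mm wide; open, the fingers measure 119 mm over their backs; the gripper's body (75 mm by 177 mm) begins 78 mm behind the grasp point.
Start: joints at [1, 0.087, 1.371, -0, 1.684, -0.103], TCP at [0.248, 0.491, 0.22] pointing down, gripper open.
Joint ranges: [-3.1, 3.1], [-0.76, 2.03], [0.27, 2.55], [-1.08, 4.22], [0.17, 2.65], [-2.57, 2.57]. Speed limits (rad/s): [2.79, 2.79, 3.14, 3.14, 3.14, 3.14].

## Interface

Orientations are given as a 3x3 rotation matrix whose columns are the frame's x, y, z axes.
In Python, from cell import manip gives the robot as it stands.
- The arm moves only by the tool send_rows, never from a script. Its argument "deltas" is text: rows parted by semicolons, each of 7 numbers parted by spaces: the turn, a rotation vector about the tool's x, y, z in rad, then the shift along the tool's x, y, z in m, then the opening, from 0 (shut) to 1 (fully open). A call has 1 to 5 rows; each row is the pose to reach, as a shift and turn from the pose commanded when the call began, along the tool's axes at that moment; what a row does not reach only later rows make up. A row lasts 1/10 s, in which the tool goes at most 50 mm and 8.59 degrees, less where a joint would pass 70% of its speed; a pose out of reach is approached as far as the arm can. A call with a gripper value outside its range is refused whole. The fingers move at their own pace and stop on an object; "newtons" is the grip in N (left out, the last holds). Time passes only in rows, so rows that repeat a pose let the fingers close. It gives the time, the measured TCP pose, the force, the opening and the grip force at its end, in the units of the state.
- manip.read_state(): the state, without advancing time (a new reading comes with each control period).
- manip.camera(name): name is "side" or "top"; returns a dict with "image" (384x512x3 uint8, red, green, blue), "z_map" (384x512 float32, m along the optical axis (not along the pixel's ray), 0 where there is no reading), "fx", "fy", "cx", "cy" (pixels), "R" (3x3) and "t" (3): a world point X has camera coordinates R X + t. Camera axes: x right, y down, z forward; pixel columns grow to the right and rows downward; lengths in m; the calibration is good to about 2 mm. A picture is of the moment at which its call begins.
- manip.hand_in(): hands the job in; it is judged then, once.
Trained networks look in a picture, given as the dict that the camera call returned (one of the last four; its "shot" number tells which), for a name from the list of things; names that differ only in an ending like _2 or _b are one class to them, and where a whole thing is asked for, a point or a joint stands for the part that bears it (a point fixed in the world has none). Each returns a list of dicts, best first, with "confidence" (0 to 1); they miss things now and then, are a little off and sometimes report something else, mostly with a low value. They report only what shows in the picture. A call takes as long as a camera call. They do not tell look-alikes from the thing itself.
- manip.boxes_of(picture, query): "box" ([left, top, width, height] in pixels, round what is visible of it).
- manip.outline_of(picture, query): "mask" (384x512 bool, what is visible of it) and "box" ([left, top, width, height] in pixels, round what is visible of it).
The state is a dict: "time": time; "qpos": joint angles; "qd": joint speeds; "joint_efforts": joint torques, N m; "tcp_pos": TCP position; "eef_rot": TCP orientation; "force": force on the tool from outside, world axes, zero at the start; "wrist_torque": the same for the moment, N m; "gripper_width": finger opening in m; "grasp_force": force on a finger pad.
Only numpy, scipy, OpenCV 4.12 (cv2) and the standard library are available. Lean on these libraries where they do the work, as an engineer would, in place of code of your own. Each camera call takes 0.05 s, during which the arm holds its last target. There are 200 camera calls.

## Task

Take the hanger with the bundle of rusty slate hooks off the bench stand, hook it over the empty carrier's rail near one end, slide it along the rail to the mark, midway between the two dark bands, and let go of it. Then take the carrier by its wooden handle, lift it without tipping until it is about 10 cm clear of the bench, and finish while still holding it there, steady and level, with the hanger hanging between the bands. Leave the bare hanger and everything else on the bench where they are.

Things in the scene. Friction and masses are not known exactly. Their poses are not given: they have to be found in the camera images.
- hanger: loaded hanger, 0.11 kg. Black grip block 14 (x) x 22 (y) x 42 mm high, centre 29 mm above the origin; under it an inverted-V steel crook 22 mm wide: short leg (+x) ends 18 mm below the origin, long leg (-x) runs 60 mm down, turns back under it and carries 5 rusty wire hooks (40 x 44 mm, to 114 mm below). The bar goes in or out under the short leg. Origin: axis of its bar when seated; y along it.
- bare_hanger: bystander: hanger with the same grip block and crook, two straight 45 mm legs and no wire hooks, 0.05 kg; same origin. On the same bar of the stand, 140 mm from the loaded one; either may be the left one.
- stand: bench stand, fixed: grey base 100 (x) x 290 (y) x 18 mm, two posts at y = +-132 mm, between them a round steel bar of 10 mm diameter along y, its axis 160 mm above the bench. Origin on the bench under the middle of the bar. The two hangers hang 70 mm either side of the middle.
- carrier: carrier: loose dark steel frame, 0.65 kg, on the bench. Footprint x -100 to +80, y +-125 mm; bottom bars 12 to 18 mm high. Two posts at x = -80 carry the rail (robot's side), two at x = 0 the wooden handle, all at y = +-117 mm. Origin: its underside, below the handle's middle. y along rail and handle, z up. With the hanger at the mark it balances under the handle's middle.
- carrier_mark (a point): the mark: middle of the carrier's rail, on the rail's axis, at (-80, 0, 160) mm in the carrier's frame, axes as the carrier's. The rail: round steel bar, 10 mm diameter, along y, free for 110 mm either side; its posts do not rise above it. Two dark bands 10 mm wide, centred 27 mm either side, frame the mark. A hanger on the rail has its origin on the rail's axis.
- carrier_handle (a point): the middle of the carrier's wooden handle: straight bar 14 mm thick (x) x 22 mm high x 244 mm long (y), its centre 180 mm above the carrier's underside, 80 mm from the rail horizontally; axes as the carrier's. Grip it across its thickness.
- slate_tile: bystander: slate tile 130 x 200 x 7 mm lying flat beyond the stand, origin at the centre of its underside
- zinc_offcut: bystander: zinc flashing angle 80 x 140 mm, 38 mm high upstand, origin at the centre of its underside
- mallet: bystander: mallet with rubber faces, 260 mm long, 60 mm high, lying; origin under the middle of its length
- magnet_puck: bystander: magnet puck, 60 mm across, 28 mm high with its knob, origin under its centre
- rivet_tin: bystander: closed zinc tin 72 mm across, 85 mm high, origin under its centre
- slate_scrap: bystander: broken piece of slate about 85 x 90 x 8 mm, lying flat, origin under it
There are look-alikes about, which are no part of the job. What is meant by the hanger is not orange or yellow, and is the larger of those in its own colour.

How it is judged:
By the outcome, as a careful person would: the job done as asked, in the order asked, and still so for the second after the job is handed in, while the arm keeps its last pose, push and grip.
It also fails if it takes over 58 s, if anything falls off the work surface, if the arm or the gripper's body presses on something with over 40 N, if the wrist force passes 120 N, or if a joint passes its speed limit or range.

## Working session

There is one attempt and no reset: what is moved stays moved. The work goes in short steps, Python scripts to look and compute and a tool call to move; the robot and the scene stay as the last step left them, time stands still between calls to the robot, and variables do not carry over. Pictures are saved under pics/ and viewed, at most 10 in all, crops included, and the job is handed in when it is done.

Besides the shell and the picture viewer there is one more tool, called as a command line: name --argument value ..., lists and objects as JSON in quotes. send_rows: Moves the arm, as the interface text tells. Its arguments: {"type":"object","properties":{"deltas":{"type":"string"},"newtons":{"type":"number"}},"required":["deltas"]}

```bash
mkdir -p pics; ls
cat > h.py <<'E'
import numpy as np, cv2
from cell import manip
def save(n,p): cv2.imwrite(f'pics/{n}.png',cv2.cvtColor(p['image'],cv2.COLOR_RGB2BGR))
def cloud(p):
    z=p['z_map'].astype(float); v,u=np.mgrid[:384,:512]
    c=np.stack([(u-p['cx'])/p['fx']*z,(v-p['cy'])/p['fy']*z,z],-1)
    w=(c-p['t'])@p['R']; w[z<=0]=np.nan
    return w
E
python3 - <<'E'
from h import *
a=manip.camera('top');b=manip.camera('side')
im=[]
for n,p in(('top',a),('side',b)):
    save(n,p); np.savez(n,**p)
    for q in('hanger','bare_hanger','stand','carrier'):
        for d in manip.boxes_of(p,q)[:4]: print(n,q,[round(x) for x in d['box']],round(d['confidence'],2))
    print(n,p['fx'],(-p['R'].T@p['t']).round(3),p['R'][2].round(2))
E
```

```text
pics
top hanger [209, 146, 7, 10] 0.52
top stand [123, 181, 95, 44] 0.97
top stand [144, 122, 53, 38] 0.41
top carrier [228, 173, 78, 64] 0.71
top 348.5713093537958 [ 0.386 -0.106  1.262] [ 0.14 -0.   -0.99]
side hanger [306, 245, 14, 35] 0.84
side hanger [190, 232, 10, 29] 0.66
side hanger [243, 228, 11, 42] 0.62
side hanger [200, 209, 10, 29] 0.59
side bare_hanger [247, 275, 18, 25] 0.46
side stand [227, 221, 53, 127] 0.59
side 437.08310307947113 [0.484 0.783 1.101] [ 0.05 -0.67 -0.74]
```

Run:
```python
import cv2
for n,(x0,y0,x1,y1) in(('top',(90,90,350,285)),('side',(120,150,380,384))):
    i=cv2.imread(f'pics/{n}.png')[y0:y1,x0:x1]
    cv2.imwrite(f'pics/{n}c.png',cv2.resize(i,None,fx=2.5 if n=='side' else 3,fy=2.5 if n=='side' else 3,interpolation=cv2.INTER_CUBIC))
```

```text
(no output)
```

View pics/topc.png

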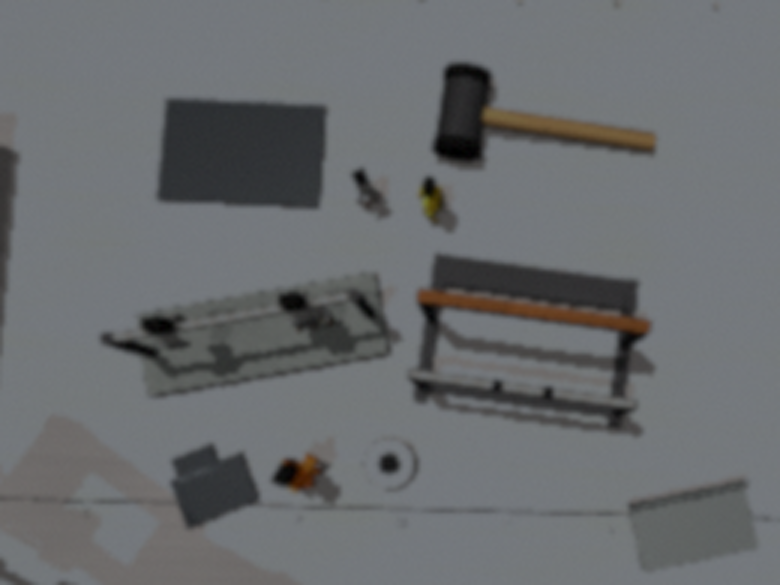

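View pics/sidec.png

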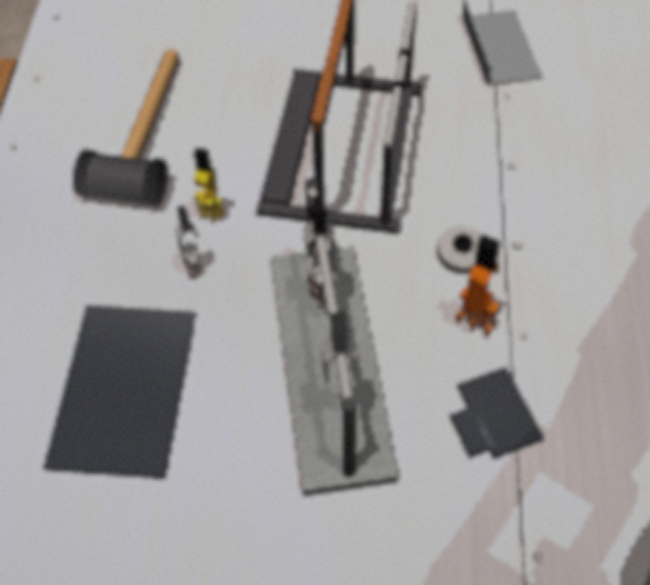

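View pics/side.png

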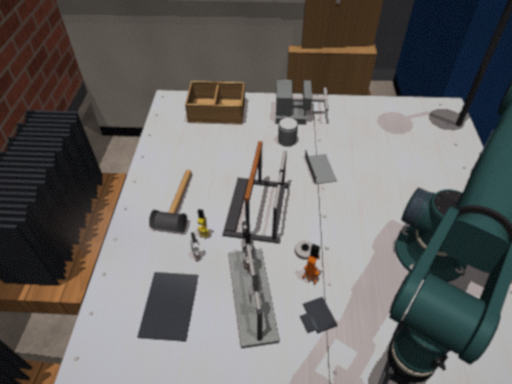

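The top crop shows the stand with two black grip blocks at crop (160,325) and (293,300); the right one has wires under it. The carrier is on the right, with its rail near the robot (bands at about (497,385) and (548,392)) and its handle beyond. The side crop shows the same. The small silver and yellow hangers and the orange one are look-alikes on the bench.

```bash
cat > m.py <<'E'
from h import *
def line(P):
    c=np.median(P,0)
    for _ in range(4):
        d=np.linalg.svd(P-c)[2][0] if _==0 else d
        c=P.mean(0); d=np.linalg.svd(P-c,full_matrices=False)[2][0]
        r=np.linalg.norm((P-c)-np.outer((P-c)@d,d),axis=1); P=P[r<max(.007,1.5*np.median(r))]
    d=d*np.sign(d[1]); s=(P-c)@d
    return c+d*s.min(), c+d*s.max(), np.degrees(np.arctan2(-d[0],d[1])), len(P)
E
python3 - <<'E'
from m import *
A=dict(np.load('top.npz'));B=dict(np.load('side.npz'))
s=manip.read_state(); print(s['tcp_pos'],s['eef_rot'].round(3) if hasattr(s['eef_rot'],'round') else s['eef_rot'])
np.set_printoptions(precision=4,suppress=True)
for n,p in(('top',A),('side',B)):
    w=cloud(p);im=p['image'].astype(int);Z=w[...,2]
    table=(Z[np.isfinite(Z)]); print(n,'bench z',np.median(table[abs(table)<.03]))
    def go(lbl,m):
        P=w[m]; P=P[np.isfinite(P).all(1)]
        if len(P)<8: print(lbl,len(P));return
        print(n,lbl,*line(P))
    box=(w[...,0]>.2)&(w[...,0]<.75)
    R,G,Bc=im[...,0],im[...,1],im[...,2]
    go('handle',box&(R-Bc>50)&(Z>.14)&(w[...,1]<.05)&(w[...,1]>-.4))
    # all points above .13 in stand/carrier region: connected comps
    m=(box&(Z>.14)&(Z<.25)&(w[...,1]<.4)&(w[...,1]>-.45)).astype('uint8')
    k,lab,st,_=cv2.connectedComponentsWithStats(m)
    for i in range(1,k):
        if st[i,4]>15:
            P=w[lab==i]; print(n,st[i],P.min(0),P.max(0))
E
```

```text
[0.24801127 0.49088733 0.21945104] [[-0.893  0.451 -0.   ]
 [ 0.451  0.893 -0.   ]
 [ 0.    -0.    -1.   ]]
top bench z 0.00036613856261794215
top handle [ 0.5252 -0.2608  0.1908] [ 0.5513 -0.0269  0.1909] -6.350357022740134 234
top [124 186  88  20 434] [0.4923 0.0376 0.1422] [0.5597 0.3067 0.215 ]
top [229 187  78  16 414] [ 0.5178 -0.2645  0.1466] [ 0.5559 -0.0236  0.1958]
top [226 213  77  14 254] [ 0.4409 -0.2559  0.1564] [ 0.4758 -0.0151  0.1713]
top [181 245   8   8  40] [0.3512 0.1013 0.1454] [0.3727 0.1201 0.1674]
side bench z 0.0006213717968799604
side handle [ 0.5251 -0.2576  0.1909] [ 0.5525 -0.0191  0.1911] -6.563658588571962 249
side [245 141  18  69 389] [ 0.5187 -0.2651  0.1415] [ 0.5573 -0.0177  0.1958]
side [273 150  14  64 227] [ 0.4414 -0.2529  0.1401] [ 0.4774 -0.0088  0.171 ]
side [241 221  22  99 644] [0.4949 0.0399 0.1401] [0.5607 0.3142 0.2167]
side [310 244  10  12  82] [0.3529 0.1055 0.1407] [0.3761 0.1272 0.1675]
```

Run:
```python
from m import *
np.set_printoptions(precision=4,suppress=True)
for n in('top','side'):
    p=dict(np.load(n+'.npz'));w=cloud(p);im=p['image'].astype(int);Z=w[...,2];X=w[...,0];Y=w[...,1];br=im.sum(2)
    fin=np.isfinite(Z)
    rail=fin&(X>.425)&(X<.49)&(Y<-.005)&(Y>-.26)&(Z>.155)&(Z<.18)
    e0,e1,yaw,k=line(w[rail]);print(n,'rail',e0,e1,yaw,k)
    d=(e1-e0)/np.linalg.norm(e1-e0); P=w[rail]; s=(P-e0)@d; b=br[rail]
    h=[int(np.median(b[(s>=t)&(s<t+.005)])) if ((s>=t)&(s<t+.005)).any() else -1 for t in np.arange(0,.24,.005)]
    print(h)
    st=fin&(X>.47)&(X<.59)&(Y>.02)&(Y<.33)
    bar=st&(Z>.155)&(Z<.168)&(Y>.06)&(Y<.28)
    print(n,'bar',*line(w[bar]))
    blk=st&(Z>.178)&(Z<.235)
    kk,lab,ss,_=cv2.connectedComponentsWithStats(blk.astype('uint8'))
    for i in range(1,kk):
        Q=w[lab==i]
        if len(Q)>8:
            t=Q[Q[:,2]>.2]; print('blk',ss[i],Q.min(0),Q.max(0),'top mean',t.mean(0),len(t))
    base=st&(Z>.012)&(Z<.024);rr=cv2.minAreaRect((w[base][:,:2]*1000).astype('float32'));print('base',rr)
    hk=st&(Z>.03)&(Z<.135)
    u0=np.array([e0[0],0]); 
    for lo in(.03,.06,.08,.1,.12):
        for ya,yb in((.05,.14),(.19,.26)):
            q=w[hk&(Z>lo)&(Z<lo+.03)&(Y>ya)&(Y<yb)]
            print(lo,ya,len(q),q.mean(0) if len(q) else '', q.min(0)[:2] if len(q) else '',q.max(0)[:2] if len(q) else '')
a=cv2.imread('pics/top.png')[180:232,115:235];b=cv2.imread('pics/side.png')[205:320,215:305]
cv2.imwrite('pics/a.png',cv2.convertScaleAbs(np.hstack([cv2.resize(a,None,fx=4,fy=4,interpolation=2)[:200],]),alpha=1.8))
cv2.imwrite('pics/ab.png',cv2.convertScaleAbs(np.vstack([cv2.resize(a,(480,208),interpolation=2),cv2.resize(b[:,:],(480,613),interpolation=2)[:390]]),alpha=1.8))
```

```text
top rail [ 0.4446 -0.2563  0.1641] [ 0.4713 -0.0152  0.1644] -6.324150543937987 248
[287, 262, 290, 294, 303, 272, 300, 313, 279, 308, 276, 305, 312, 309, 293, 287, 308, 235, 158, 126, 241, 308, 278, 309, 281, 308, 312, 273, 231, 114, 153, 284, 298, 283, 307, 311, 304, 300, 273, 312, 313, 302, 293, 263, 287, 301, 290, 275]
top bar [0.5491 0.0599 0.164 ] [0.5029 0.2793 0.1633] 11.904365798473096 170
blk [183 187   9   7  47] [0.5325 0.0937 0.1827] [0.5484 0.115  0.215 ] top mean [0.5396 0.1042 0.2093] 37
blk [137 195  11   7  56] [0.5036 0.2304 0.1786] [0.52   0.2532 0.2122] top mean [0.5115 0.2409 0.2089] 38
base ((525.8175048828125, 173.45858764648438), (100.32304382324219, 290.407470703125), 11.15771484375)
0.03 0.05 6 [0.5399 0.089  0.0537] [0.5351 0.0832] [0.5449 0.0974]
0.03 0.19 0   
0.06 0.05 8 [0.5318 0.1036 0.0695] [0.5248 0.0842] [0.5471 0.1216]
0.06 0.19 0   
0.08 0.05 30 [0.5396 0.0938 0.0993] [0.5237 0.0829] [0.5506 0.1108]
0.08 0.19 0   
0.1 0.05 20 [0.5328 0.0975 0.1097] [0.5237 0.0829] [0.5454 0.1108]
0.1 0.19 8 [0.5078 0.2384 0.1231] [0.4946 0.2282] [0.5293 0.2458]
0
[... 672 characters left out ...]
.5069 0.2345 0.1787] [0.5221 0.2582 0.2153] top mean [0.5139 0.2475 0.2094] 60
base ((527.8871459960938, 176.9227294921875), (99.98204803466797, 293.6421203613281), 11.676918983459473)
0.03 0.05 32 [0.5492 0.0949 0.0517] [0.5351 0.0512] [0.5603 0.1293]
0.03 0.19 0   
0.06 0.05 31 [0.5468 0.1105 0.0694] [0.5382 0.0513] [0.5568 0.1297]
0.06 0.19 0   
0.08 0.05 69 [0.5454 0.1093 0.0993] [0.527  0.0502] [0.5587 0.1307]
0.08 0.19 0   
0.1 0.05 42 [0.5435 0.0977 0.1083] [0.5268 0.0502] [0.5587 0.1307]
0.1 0.19 15 [0.5105 0.2507 0.1214] [0.497 0.239] [0.5297 0.2583]
0.12 0.05 9 [0.5414 0.0867 0.1278] [0.5268 0.0521] [0.5582 0.1162]
0.12 0.19 18 [0.5099 0.2514 0.1283] [0.497  0.2389] [0.5296 0.2596]
```

View pics/ab.png

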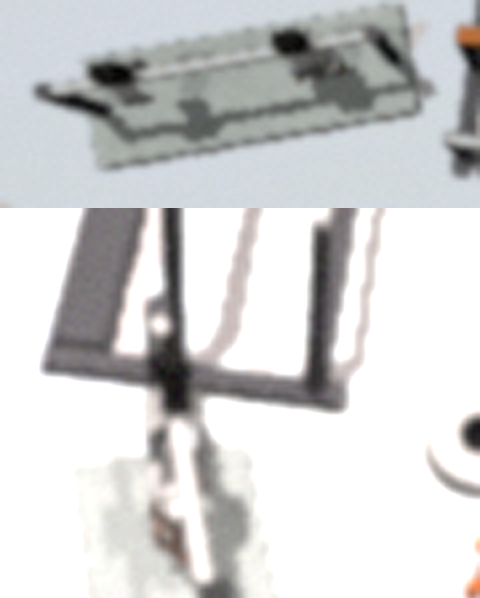

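Run:
```python
from m import *
np.set_printoptions(precision=0,suppress=True,linewidth=150)
for n,c in(('top',(.5396,.1055)),('side',(.5428,.108))):
    p=dict(np.load(n+'.npz'));w=cloud(p);t=np.radians(11.9)
    d=w[...,:2]-c;u=d[...,0]*np.cos(t)+d[...,1]*np.sin(t);v=-d[...,0]*np.sin(t)+d[...,1]*np.cos(t);Z=w[...,2]
    m=np.isfinite(Z)&(abs(u)<.04)&(abs(v)<.03)&(Z>.035)&(Z<.158)
    q=np.stack([Z[m],u[m],v[m]],1)*1000; q=q[np.argsort(-q[:,0])]; im=p['image'][m][np.argsort(-Z[m])]
    print(n);print(np.hstack([q,im])[:75])
```

```text
top
[[158. -11. -11.  43.  44.  42.]
 [157.  15. -12.  79.  82.  79.]
 [157. -12.  -1.  50.  50.  49.]
 [157. -13.  -4.  48.  47.  47.]
 [156.  16.  -8.  74.  76.  73.]
 [156. -14.   9.  79.  80.  80.]
 [155. -14. -10.  37.  37.  36.]
 [155. -13.  -7.  41.  42.  41.]
 [154.  17.  -5.  73.  74.  72.]
 [153. -14.   3.  51.  52.  53.]
 [152. -14.   7.  63.  65.  64.]
 [151. -15.   1.  42.  42.  42.]
 [148. -15.  -2.  37.  39.  39.]
 [146. -15.  -5.  33.  32.  32.]
 [145. -16.  -8.  29.  30.  30.]
 [144. -13. -11.  33.  33.  35.]
 [140. -15.   9.  63.  64.  64.]
 [139. -15. -10.  28.  27.  27.]
 [132. -14.   7.  46.  46.  45.]
 [129. -14.   5.  37.  36.  35.]
 [127. -14. -12.  30.  30.  29.]
 [124. -15.  -1.  38.  37.  38.]
 [123. -14.   2.  37.  38.  37.]
 [123. -15.  -4.  33.  32.  31.]
 [116. -15.  -6.  31.  29.  28.]
 [111. -15.  -9.  31.  30.  29.]
 [110. -15. -12.  40.  41.  38.]
 [108. -14.   8.  49.  49.  47.]
 [108. -15.   5.  58.  59.  58.]
 [104.   2. -17.  52.  51.  51.]
 [104.   4.  -4.  46.  45.  44.]
 [103. -11. -12.  41.  41.  37.]
 [102.   4. -10.  50.  49.  47.]
 [101. 
[... 2995 characters left out ...]
 129.]
 [100.  10.   4. 131. 127. 125.]
 [100.   4.   1. 109. 103. 102.]
 [100.  10.   1. 130. 125. 122.]
 [100.   6.  -2. 101.  97.  96.]
 [100.   2. -12.  83.  80.  79.]
 [100.  14.  10. 119. 113. 110.]
 [ 99.   8.  10. 118. 114. 112.]
 [ 99.   4. -19.  75.  72.  71.]
 [ 99.   1.  18. 160. 154. 150.]
 [ 99. -14.  10.  87.  86.  84.]
 [ 99.   1. -19.  96.  92.  89.]
 [ 99.   1.   1. 122. 116. 114.]
 [ 99.   8.   7. 132. 127. 125.]
 [ 99.   3.  11. 141. 135. 132.]
 [ 99.   5.   7. 140. 135. 133.]
 [ 99.   6.  -6. 101.  96.  96.]
 [ 99.  10.   6. 132. 125. 123.]
 [ 99.   0.  14. 158. 152. 149.]
 [ 98.   8. -10. 119. 115. 113.]
 [ 98.  13.   6. 127. 124. 121.]
 [ 98.  -0.  -9. 110. 106. 103.]]
```

```bash
cat > d.py <<'E'
from h import *
from scipy.spatial.transform import Rotation as Ro
def delta(pos,yaw):
    s=manip.read_state();R=np.array(s['eef_rot']);t=np.radians(yaw)
    y=np.array([np.cos(t),np.sin(t),0]);z=np.array([0,0,-1.]);T=np.stack([np.cross(y,z),y,z],1)
    print('t',round(s['time'],2),'turn',Ro.from_matrix(R.T@T).as_rotvec().round(4),'shift',(R.T@(np.array(pos)-s['tcp_pos'])).round(4),
      'F',np.round(s['force'],1),'w',round(s['gripper_width'],4),'g',round(s['grasp_force'],1))
E
python3 -c "
from d import *
delta((.541,.107,.28),11.9)"
```

```text
t 0.5 turn [-1.000e-04  0.000e+00  8.952e-01] shift [-0.4346 -0.2105 -0.0605] F [-0.1 -0.3  0.6] w 0.0941 g 0.0
```

send_rows --deltas "0 0 0.1 -0.01 -0.005 -0.04 1;0 0 0.2 -0.045 -0.022 -0.06 1;0 0 0.3 -0.085 -0.041 -0.06 1;0 0 0.4 -0.125 -0.06 -0.06 1;0 0 0.5 -0.165 -0.08 -0.06 1"

```text
time: 1.0
tcp_pos: [0.36, 0.3439, 0.28]
eef_rot: [[-0.564, 0.826, 0.001], [0.826, 0.564, 0.001], [0.0, 0.001, -1.0]]
force: [0.0, 1.4, -0.3]
gripper_width: 0.0938
grasp_force: 0.0
```

```bash
python3 -c "
from d import *
delta((.541,.107,.28),11.9)"
```

```text
t 1.0 turn [ 1.30e-03 -3.00e-04  3.92e-01] shift [-0.2977  0.0157 -0.    ] F [ 0.   1.4 -0.3] w 0.0938 g 0.0
```

send_rows --deltas "0 0 0.1 -0.045 0.002 0 0.6;0 0 0.2 -0.09 0.005 0 0.6;0 0 0.3 -0.135 0.007 0 0.6;0 0 0.395 -0.18 0.009 0 0.6;0 0 0.395 -0.225 0.011 0 0.6"

```text
time: 1.5
tcp_pos: [0.4967, 0.1644, 0.2798]
eef_rot: [[-0.205, 0.979, 0.001], [0.979, 0.205, 0.0], [0.0, 0.001, -1.0]]
force: [0.7, 0.3, -0.0]
gripper_width: 0.0583
grasp_force: 0.0
```

send_rows --deltas "0 0 0 -0.02 -0.0 0 0.6;0 0 0 -0.04 0 0 0.6;0 0 0 -0.06 0 0 0.6;0 0 0 -0.06 0 0 0.6;0 0 0 -0.06 0 0 0.6"

```text
time: 2.0
tcp_pos: [0.5082, 0.1074, 0.2795]
eef_rot: [[-0.206, 0.979, -0.0], [0.979, 0.206, 0.001], [0.001, 0.0, -1.0]]
force: [-0.0, -0.8, 0.5]
gripper_width: 0.0565
grasp_force: 0.0
```

```bash
python3 -c "
from d import *
delta((.541,.107,.189),11.9)"
```

```text
t 2.0 turn [ 0.0001 -0.0007 -0.0004] shift [-0.0073  0.032   0.0905] F [-0.  -0.8  0.5] w 0.0565 g 0.0
```

Correct sideways, then descend.

send_rows --deltas "0 0 0 -0.007 0.032 0 0.6;0 0 0 -0.007 0.032 0.02 0.6;0 0 0 -0.007 0.032 0.045 0.6;0 0 0 -0.007 0.032 0.06 0.6;0 0 0 -0.007 0.032 0.06 0.6"

```text
time: 2.5
tcp_pos: [0.5394, 0.1079, 0.2166]
eef_rot: [[-0.208, 0.978, -0.006], [0.978, 0.208, -0.0], [0.001, -0.005, -1.0]]
force: [-0.1, -0.1, 0.2]
gripper_width: 0.0562
grasp_force: 0.0
```

```bash
python3 -c "
from d import *
delta((.541,.107,.189),11.9)"
```

```text
t 2.5 turn [-0.0055 -0.001   0.0016] shift [-0.0012  0.0015  0.0275] F [-0.1 -0.1  0.2] w 0.0562 g 0.0
```

send_rows --deltas "0 0 0 0 0 0.015 0.6;0 0 0 0 0 0.03 0.6;0 0 0 0 0 0.03 0.6;0 0 0 0 0 0.03 0.2;0 0 0 0 0 0.03 0.2" --newtons 20

```text
time: 3.0
tcp_pos: [0.5414, 0.1071, 0.1903]
eef_rot: [[-0.206, 0.978, 0.001], [0.978, 0.206, 0.0], [-0.0, 0.001, -1.0]]
force: [-0.4, 0.3, 0.4]
gripper_width: 0.0439
grasp_force: 0.0
```

```bash
python3 -c "
from d import *
delta((.541,.107,.189),11.9)
p=manip.camera('side');i=p['image'][200:310,215:305];cv2.imwrite('pics/g.png',cv2.cvtColor(cv2.resize(i,None,fx=5,fy=5,interpolation=2),4))"
```

```text
t 3.0 turn [0.0014 0.     0.0001] shift [ 0.     -0.0004  0.0013] F [-0.4  0.3  0.4] w 0.0439 g 0.0
```

View pics/g.png

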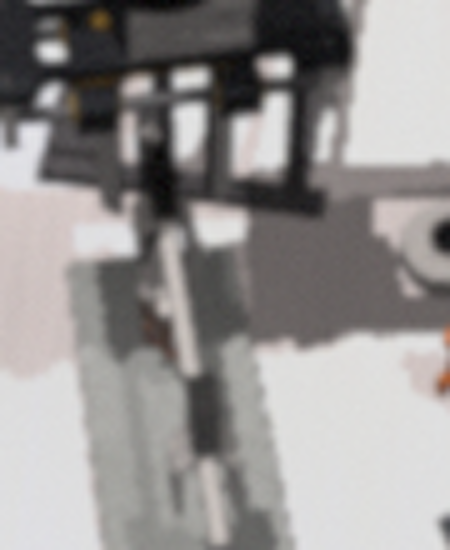

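The black block at (160,175) sits between the two fingers, at about (110,130) and (215,140). Close the gripper.

send_rows --deltas "0 0 0 0 0 0 0.05;0 0 0 0 0 0 0.05;0 0 0 0 0 0 0.05;0 0 0 0 0 0 0.05;0 0 0 0 0 0 0.05" --newtons 20

```text
time: 3.55
tcp_pos: [0.5418, 0.1072, 0.1899]
eef_rot: [[-0.207, 0.978, 0.002], [0.978, 0.207, 0.0], [-0.0, 0.002, -1.0]]
force: [2.7, -0.3, -0.1]
gripper_width: 0.014
grasp_force: 20.0
```

send_rows --deltas "0 0 0 0 0 0 0.05;0 0 0 0 0 -0.004 0.05;0 0 0 0 0 -0.012 0.05;0 0 0 0 0 -0.020 0.05;0 0 0 0 0 -0.028 0.05"

```text
time: 4.05
tcp_pos: [0.5408, 0.1071, 0.2182]
eef_rot: [[-0.207, 0.978, -0.0], [0.978, 0.207, -0.0], [0.0, -0.0, -1.0]]
force: [-0.6, -0.3, -1.2]
gripper_width: 0.0136
grasp_force: 20.0
```

send_rows --deltas "0 0 0 0 0 -0.005 0.05;0 0 0 0 0 -0.008 0.05;0 0 0 0 0 -0.008 0.05;0 0 0 0 0 -0.008 0.05;0 0 0 0 0 -0.008 0.05"

```text
time: 4.55
tcp_pos: [0.5408, 0.1071, 0.225]
eef_rot: [[-0.207, 0.978, -0.001], [0.978, 0.207, 0.0], [0.0, -0.001, -1.0]]
force: [-0.5, 0.5, -1.2]
gripper_width: 0.0141
grasp_force: 20.0
```

```bash
python3 -c "
from d import *
delta((.541,.107,.2253),11.9)
p=manip.camera('side');i=p['image'][170:310,215:305];cv2.imwrite('pics/g2.png',cv2.cvtColor(cv2.resize(i,None,fx=4,fy=4,interpolation=2),4))"
```

```text
t 4.55 turn [-0.0009 -0.0002  0.0003] shift [-0.0001  0.0002 -0.0003] F [-0.5  0.5 -1.2] w 0.0141 g 20.0
```

View pics/g2.png

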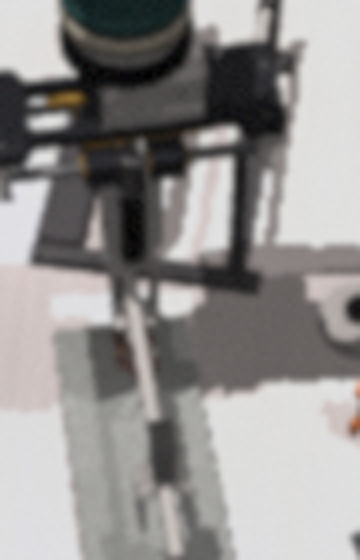

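The block has lifted with the gripper (weight reading -1.2 N) and the bar shows below the crook. Now move it out along tool -y.

send_rows --deltas "0 0 0 0 -0.005 0 0.05;0 0 0 0 -0.013 0 0.05;0 0 0 0 -0.023 0 0.05;0 0 0 0 -0.033 0 0.05;0 0 0 0 -0.043 0 0.05"

```text
time: 5.1
tcp_pos: [0.4979, 0.098, 0.2257]
eef_rot: [[-0.207, 0.978, 0.0], [0.978, 0.207, 0.0], [0.0, 0.0, -1.0]]
force: [0.4, 0.3, -1.8]
gripper_width: 0.014
grasp_force: 20.0
```

send_rows --deltas "0 0 0 0 -0.007 0 0.05;0 0 0 0 -0.012 0 0.05;0 0 0 0 -0.015 0 0.05;0 0 0 0 -0.015 0 0.05;0 0 0 0 -0.015 0 0.05"

```text
time: 5.6
tcp_pos: [0.4845, 0.0951, 0.2255]
eef_rot: [[-0.206, 0.978, 0.0], [0.978, 0.206, 0.0], [0.0, 0.0, -1.0]]
force: [0.4, 0.5, -0.8]
gripper_width: 0.0136
grasp_force: 20.0
```

```bash
python3 -c "
from d import *
delta((.413,-.048,.2253),-6.4)"
```

```text
t 5.6 turn [ 2.000e-04 -1.000e-04  3.197e-01] shift [-1.253e-01 -9.950e-02  1.000e-04] F [ 0.4  0.5 -0.8] w 0.0136 g 20.0
```

send_rows --deltas "0 0 0.03 -0.005 -0.01 0 0.05;0 0 0.06 -0.013 -0.025 0 0.05;0 0 0.09 -0.022 -0.042 0 0.05;0 0 0.12 -0.033 -0.06 0 0.05;0 0 0.16 -0.045 -0.075 0 0.05"

```text
time: 6.1
tcp_pos: [0.419, 0.0349, 0.2254]
eef_rot: [[-0.046, 0.999, -0.0], [0.999, 0.046, -0.0], [-0.0, -0.0, -1.0]]
force: [-0.5, 0.4, -1.8]
gripper_width: 0.0139
grasp_force: 20.0
```

```bash
python3 -c "
from d import *
delta((.413,-.048,.2253),-6.4)"
```

```text
t 6.1 turn [-0.0003  0.0002  0.1573] shift [-0.0825 -0.0098  0.0001] F [-0.5  0.4 -1.8] w 0.0139 g 20.0
```

send_rows --deltas "0 0 0.03 -0.015 -0.003 0 0.05;0 0 0.07 -0.032 -0.006 0 0.05;0 0 0.11 -0.049 -0.009 0 0.05;0 0 0.14 -0.065 -0.009 0 0.05;0 0 0.157 -0.078 -0.009 0 0.05"

```text
time: 6.6
tcp_pos: [0.4144, -0.0439, 0.2255]
eef_rot: [[0.112, 0.994, -0.0], [0.994, -0.112, -0.0], [-0.0, -0.0, -1.0]]
force: [0.3, -0.2, -1.4]
gripper_width: 0.0138
grasp_force: 20.0
```

send_rows --deltas "0 0 0 -0.003 0 0 0.05;0 0 0 -0.003 0 0 0.05;0 0 0 -0.003 0 0 0.05"

```text
time: 6.9
tcp_pos: [0.4145, -0.0454, 0.2255]
eef_rot: [[0.109, 0.994, 0.0], [0.994, -0.109, 0.0], [0.0, 0.0, -1.0]]
force: [0.8, -0.3, -2.2]
gripper_width: 0.0139
grasp_force: 20.0
```

Run:
```python
from m import *
from d import delta
np.set_printoptions(precision=4,suppress=True)
delta((.4676,-.054,.2253),-6.4)
p=manip.camera('side');w=cloud(p);X,Y,Z=w[...,0],w[...,1],w[...,2]
i=p['image'][120:260,225:345];cv2.imwrite('pics/g3.png',cv2.cvtColor(cv2.resize(i,None,fx=4,fy=4,interpolation=2),4))
for n in('top','side'):
    p=manip.camera(n);w=cloud(p);X,Y,Z=w[...,0],w[...,1],w[...,2]
    print(n,*line(w[np.isfinite(Z)&(X>.435)&(X<.49)&(Y<-.1)&(Y>-.26)&(Z>.155)&(Z<.175)]))
    m=np.isfinite(Z)&(X<.46)&(X>.36)&(Y<0.03)&(Y>-.1)&(Z>.06)&(Z<.19);q=w[m]
    for a in np.arange(.06,.19,.02):
        k=q[(q[:,2]>a)&(q[:,2]<a+.02)]
        if len(k): print(round(a,2),len(k),k.min(0)[:2],k.max(0)[:2])
```

```text
t 6.9 turn [ 0.     -0.0005  0.0028] shift [-0.0028  0.0538  0.0002] F [ 0.8 -0.3 -2.2] w 0.0139 g 20.0
top [ 0.4445 -0.2555  0.1642] [ 0.461  -0.1128  0.164 ] -6.601678597432109 145
side [ 0.4472 -0.2396  0.164 ] [ 0.4626 -0.1014  0.1649] -6.366583737023524 83
0.06 1 [ 0.4132 -0.0282] [ 0.4132 -0.0282]
0.08 44 [ 0.3991 -0.0619] [ 0.4287 -0.0215]
0.1 27 [ 0.403 -0.056] [ 0.4268 -0.0224]
0.12 89 [ 0.4021 -0.0676] [ 0.4284 -0.0201]
0.14 11 [ 0.4001 -0.0425] [ 0.4228 -0.0294]
0.16 9 [ 0.3995 -0.0994] [ 0.4591 -0.0322]
0.18 9 [ 0.4004 -0.0555] [ 0.431  -0.0303]
```

View pics/g3.png

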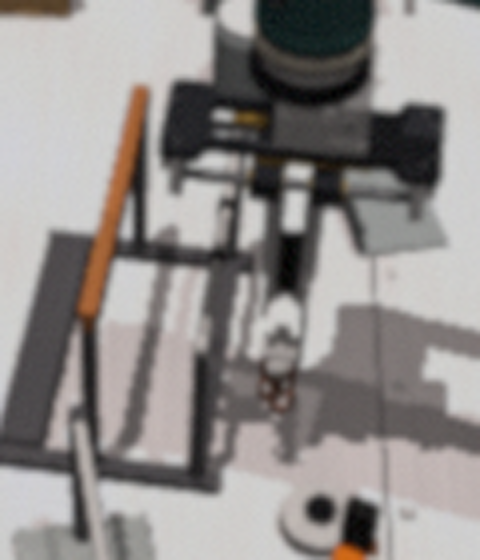

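The hanger hangs straight in the gripper at (290,300), on the robot's side of the rail end at (205,350). Move it in over the rail.

send_rows --deltas "0 0 0 -0.001 0.006 0 0.05;0 0 0 -0.002 0.016 0 0.05;0 0 0 -0.002 0.028 0 0.05;0 0 0 -0.002 0.04 0 0.05;0 0 0 -0.002 0.049 0 0.05"

```text
time: 7.55
tcp_pos: [0.4644, -0.0532, 0.2251]
eef_rot: [[0.109, 0.994, -0.0], [0.994, -0.109, 0.0], [0.0, -0.0, -1.0]]
force: [0.1, 0.5, -1.8]
gripper_width: 0.0141
grasp_force: 20.0
```

send_rows --deltas "0 0 0 0 0.004 0 0.05;0 0 0 0 0.0045 0 0.05;0 0 0 0 0.0045 0 0.05"

```text
time: 7.85
tcp_pos: [0.4675, -0.0535, 0.2253]
eef_rot: [[0.109, 0.994, -0.001], [0.994, -0.109, 0.0], [0.0, -0.001, -1.0]]
force: [-0.4, 0.0, -0.4]
gripper_width: 0.0138
grasp_force: 20.0
```

Run:
```python
from m import *
from d import delta
np.set_printoptions(precision=4,suppress=True)
delta((.4676,-.054,.189),-6.4)
for n in('top','side'):
    p=manip.camera(n);w=cloud(p);X,Y,Z=w[...,0],w[...,1],w[...,2]
    print(n,*line(w[np.isfinite(Z)&(X>.435)&(X<.49)&(Y<-.12)&(Y>-.26)&(Z>.155)&(Z<.175)]))
```

```text
t 7.85 turn [-0.0006 -0.0001  0.0027] shift [-0.0005  0.0002  0.0363] F [-0.4  0.  -0.4] w 0.0138 g 20.0
top [ 0.4442 -0.2565  0.1639] [ 0.4599 -0.1226  0.1644] -6.6881628398136765 141
side [ 0.4604 -0.168   0.1647] [ 0.4603 -0.1443  0.1651] 0.2262876339070043 7
```

send_rows --deltas "0 0 0 0 0 0.006 0.05;0 0 0 0 0 0.014 0.05;0 0 0 0 0 0.022 0.05;0 0 0 0 0 0.029 0.05;0 0 0 0 0 0.033 0.05"

```text
time: 8.45
tcp_pos: [0.4672, -0.0534, 0.1913]
eef_rot: [[0.109, 0.994, -0.001], [0.994, -0.109, 0.0], [0.0, -0.001, -1.0]]
force: [0.5, -0.0, 4.5]
gripper_width: 0.0141
grasp_force: 20.0
```

send_rows --deltas "0 0 0 0 0 0.001 0.05;0 0 0 0 0 0.002 0.05;0 0 0 0 0 0.002 0.05;0 0 0 0 0 0.002 0.05"

```text
time: 8.85
tcp_pos: [0.4678, -0.0536, 0.1907]
eef_rot: [[0.109, 0.994, 0.001], [0.994, -0.109, -0.0], [0.0, 0.001, -1.0]]
force: [0.7, 0.3, -1.3]
gripper_width: 0.0138
grasp_force: 20.0
```

```bash
python3 -c "
from d import *
delta((.4587,-.1335,.190),-6.4)"
```

```text
t 8.85 turn [ 0.0007 -0.      0.0027] shift [-0.0804 -0.0004  0.0007] F [ 0.7  0.3 -1.3] w 0.0138 g 20.0
```

send_rows --deltas "0 0 0 -0.004 0 0 0.05;0 0 0 -0.012 0 0 0.05;0 0 0 -0.022 0 0 0.05;0 0 0 -0.032 0 0 0.05;0 0 0 -0.042 0 0 0.05"

```text
time: 9.35
tcp_pos: [0.4631, -0.0964, 0.1906]
eef_rot: [[0.109, 0.994, 0.001], [0.994, -0.109, 0.0], [0.0, 0.001, -1.0]]
force: [1.2, 0.6, 0.5]
gripper_width: 0.0138
grasp_force: 20.0
```

send_rows --deltas "0 0 0 -0.01 0 0 0.05;0 0 0 -0.02 0 0 0.05;0 0 0 -0.03 0 0 0.05;0 0 0 -0.037 0 0 0.05;0 0 0 -0.038 0 0 0.05"

```text
time: 9.85
tcp_pos: [0.4589, -0.1341, 0.1905]
eef_rot: [[0.11, 0.994, 0.0], [0.994, -0.11, -0.001], [-0.001, 0.0, -1.0]]
force: [1.8, -0.0, -0.0]
gripper_width: 0.0135
grasp_force: 20.0
```

send_rows --deltas "0 0 0 0 0 0 0.05;0 0 0 0 0 0 0.05"

```text
time: 10.05
tcp_pos: [0.4589, -0.1335, 0.1906]
eef_rot: [[0.109, 0.994, 0.0], [0.994, -0.109, -0.001], [-0.001, 0.0, -1.0]]
force: [1.9, -1.7, 0.6]
gripper_width: 0.0138
grasp_force: 20.0
```

Run:
```python
from m import *
from d import delta
np.set_printoptions(precision=4,suppress=True)
delta((.4587,-.1335,.190),-6.4)
for n in('top','side'):
    p=manip.camera(n);w=cloud(p);X,Y,Z=w[...,0],w[...,1],w[...,2];im=p['image'].astype(int)
    P=w[np.isfinite(Z)&(X>.5)&(X<.57)&(Y<-.0)&(Y>-.28)&(Z>.18)&(Z<.2)&(im[...,0]-im[...,2]>30)]
    if len(P)>8:print(n,'handle',*line(P))
    if n=='side':
        i=p['image'][130:250,225:325];cv2.imwrite('pics/g4.png',cv2.cvtColor(cv2.resize(i,None,fx=5,fy=5,interpolation=2),4))
```

```text
t 10.05 turn [0.0004 0.0011 0.0026] shift [-0.0001 -0.0002  0.0006] F [ 1.9 -1.7  0.6] w 0.0138 g 20.0
top handle [ 0.5256 -0.261   0.1905] [ 0.5516 -0.0238  0.1906] -6.265185914789967 136
side handle [ 0.5266 -0.2426  0.1914] [ 0.552  -0.0197  0.1908] -6.503580115675575 232
```

View pics/g4.png

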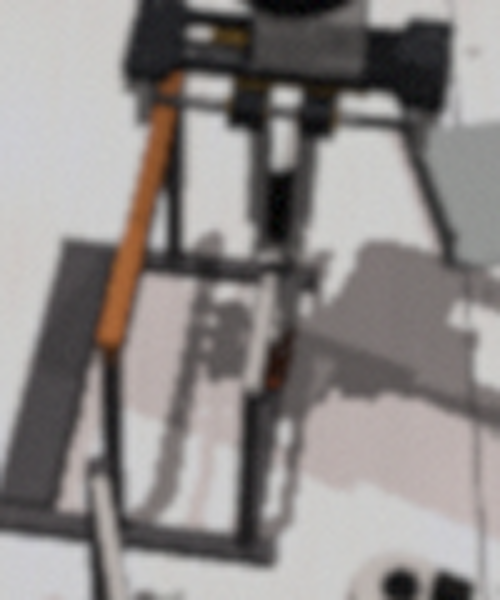

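The crook sits on the rail at (268,265), with the wires hanging below at (280,370) on the robot's side. The carrier has not shifted. Release and rise.

send_rows --deltas "0 0 0 0 0 0 0.2;0 0 0 0 0 0 0.3;0 0 0 0 0 0 0.4;0 0 0 0 0 0 0.4;0 0 0 0 0 0 0.4"

```text
time: 10.65
tcp_pos: [0.4587, -0.1329, 0.1904]
eef_rot: [[0.109, 0.994, -0.0], [0.994, -0.109, 0.0], [0.0, -0.0, -1.0]]
force: [-0.3, -0.1, 0.7]
gripper_width: 0.0375
grasp_force: 0.0
```

send_rows --deltas "0 0 0 0 0 -0.01 0.4;0 0 0 0 0 -0.025 0.4;0 0 0 0 0 -0.045 0.4;0 0 0 0 0 -0.065 0.4;0 0 0 0 0 -0.085 0.4"

```text
time: 11.15
tcp_pos: [0.4591, -0.1332, 0.278]
eef_rot: [[0.109, 0.994, 0.002], [0.994, -0.109, -0.001], [-0.001, 0.002, -1.0]]
force: [-0.3, -0.3, 0.0]
gripper_width: 0.0376
grasp_force: 0.0
```

send_rows --deltas "0 0 0 -0.0 0.02 0 0.5;0 0 0 0 0.045 0 0.5;0 0 0 0 0.07 0 0.5;0 0 0 0 0.08 0 0.5;0 0 0 0 0.08 0 0.5"

```text
time: 11.65
tcp_pos: [0.5391, -0.1419, 0.2757]
eef_rot: [[0.108, 0.994, -0.0], [0.994, -0.108, 0.0], [0.0, -0.0, -1.0]]
force: [-0.0, 0.0, 0.2]
gripper_width: 0.0471
grasp_force: 0.0
```

Run:
```python
from m import *
from d import delta
np.set_printoptions(precision=4,suppress=True)
delta((.5385,-.142,.175),-6.4)
for n in('top','side'):
    p=manip.camera(n);w=cloud(p);X,Y,Z=w[...,0],w[...,1],w[...,2];im=p['image'].astype(int)
    P=w[np.isfinite(Z)&(X>.5)&(X<.57)&(Y<-.0)&(Y>-.28)&(Z>.18)&(Z<.2)&(im[...,0]-im[...,2]>30)]
    if len(P)>8:print(n,'handle',*line(P))
    P=w[np.isfinite(Z)&(X>.42)&(X<.49)&(Y<-.09)&(Y>-.18)&(Z>.172)&(Z<.225)&(im.sum(2)<200)]
    if len(P):print('blk',len(P),P.mean(0),P.min(0),P.max(0))
    m=np.isfinite(Z)&(X>.42)&(X<.49)&(Y<-.02)&(Y>-.25)&(Z>.158)&(Z<.168)
    q=w[m];b=im.sum(2)[m];print([(int(y*1000),int(np.median(b[abs(q[:,1]-y)<.003]))) for y in np.arange(-.18,-.085,.005) if (abs(q[:,1]-y)<.003).any()])
    if n=='side':
        i=p['image'][130:250,225:325];cv2.imwrite('pics/g5.png',cv2.cvtColor(cv2.resize(i,None,fx=5,fy=5,interpolation=2),4))
```

```text
t 11.65 turn [-0.0002 -0.0001  0.0031] shift [-0.0002 -0.0006  0.1007] F [-0.   0.   0.2] w 0.0471 g 0.0
top handle [ 0.5236 -0.2609  0.1907] [ 0.5514 -0.0239  0.1905] -6.6913308001950735 94
blk 32 [ 0.4553 -0.1345  0.2092] [ 0.4481 -0.1436  0.2054] [ 0.463  -0.1252  0.2146]
[(-169, 67), (-164, 57), (-159, 65), (-154, 100), (-149, 144), (-144, 107), (-139, 97), (-134, 103), (-129, 137), (-124, 186), (-119, 231), (-114, 220), (-109, 111), (-104, 128), (-99, 286), (-94, 296), (-89, 271)]
side handle [ 0.5242 -0.2628  0.1911] [ 0.5518 -0.0204  0.191 ] -6.474887412716895 249
blk 57 [ 0.4569 -0.1254  0.1965] [ 0.4495 -0.1473  0.172 ] [ 0.4661 -0.1176  0.2126]
[(-144, 362), (-139, 240), (-134, 325), (-129, 249), (-124, 290), (-119, 273), (-114, 287), (-109, 134), (-104, 195), (-99, 293), (-94, 376), (-89, 368)]
```

View pics/g5.png

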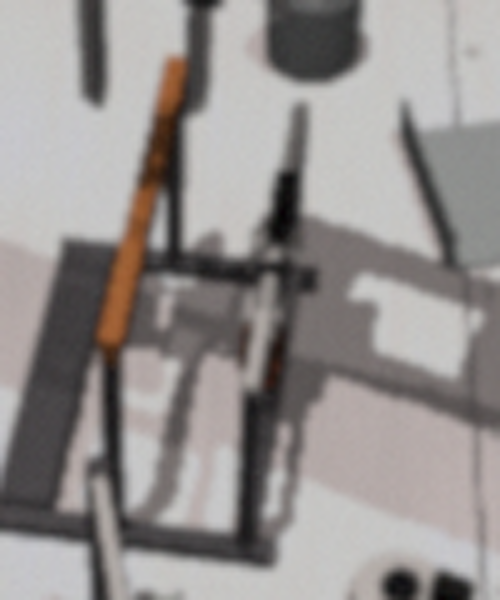

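The hanger hangs freely at the mark, with its block at (287,205) and the wires below. The gripper is above the handle. The left band at y -0.107 puts the mark at about y -0.134 and the block measures y -0.1335, so it is centred.

send_rows --deltas "0 0 0 0 -0.001 0.02 0.5;0 0 0 0 -0.001 0.045 0.5;0 0 0 0 -0.001 0.07 0.5;0 0 0 0 -0.001 0.09 0.5;0 0 0 0 -0.001 0.1 0.5"

```text
time: 12.25
tcp_pos: [0.5356, -0.1413, 0.1739]
eef_rot: [[0.109, 0.994, -0.003], [0.994, -0.109, 0.001], [0.001, -0.003, -1.0]]
force: [-0.5, -0.5, -0.3]
gripper_width: 0.0468
grasp_force: 0.0
```

send_rows --deltas "0 0 0 0 0 0 0.4;0 0 0 0 0 0 0.3;0 0 0 0 0 0 0.2;0 0 0 0 0 0 0.1;0 0 0 0 0 0 0.1" --newtons 30

```text
time: 12.75
tcp_pos: [0.5391, -0.142, 0.177]
eef_rot: [[0.109, 0.994, 0.005], [0.994, -0.109, -0.001], [-0.001, 0.005, -1.0]]
force: [3.9, -0.8, 1.1]
gripper_width: 0.014
grasp_force: 30.0
```

send_rows --deltas "0 0 0 0 0 0 0.05;0 0 0 0 0 0 0.05;0 0 0 0 0 0 0.05;0 0 0 0 0 0 0.05" --newtons 60

```text
time: 13.15
tcp_pos: [0.539, -0.142, 0.177]
eef_rot: [[0.109, 0.994, 0.005], [0.994, -0.109, -0.001], [-0.001, 0.005, -1.0]]
force: [5.1, -0.2, 2.6]
gripper_width: 0.0135
grasp_force: 60.0
```

```bash
python3 -c "
from d import *
delta((.5385,-.142,.175),-6.4)"
```

```text
t 13.15 turn [0.0049 0.0006 0.0028] shift [-0.0001 -0.0005  0.002 ] F [ 5.1 -0.2  2.6] w 0.0135 g 60.0
```

send_rows --deltas "0 0 0 0 0 -0.001 0.05;0 0 0 0 0 -0.003 0.05;0 0 0 0 0 -0.006 0.05;0 0 0 0 0 -0.01 0.05;0 0 0 0 0 -0.015 0.05"

```text
time: 13.65
tcp_pos: [0.5359, -0.1412, 0.1885]
eef_rot: [[0.109, 0.994, -0.005], [0.994, -0.109, 0.002], [0.001, -0.005, -1.0]]
force: [-0.8, -0.2, -8.0]
gripper_width: 0.0137
grasp_force: 60.0
```

```bash
cat > chk.py <<'E'
from m import *
from d import delta
np.set_printoptions(precision=4,suppress=True)
s=manip.read_state();z=s['tcp_pos'][2];delta((.5385,-.142,.277),-6.4);print(s['wrist_torque'])
dz=z-.177
for n in('top','side'):
    p=manip.camera(n);w=cloud(p);X,Y,Z=w[...,0],w[...,1],w[...,2]-dz;im=p['image'].astype(int);w=w.copy()
    P=w[np.isfinite(Z)&(X>.5)&(X<.57)&(Y<-.0)&(Y>-.28)&(Z>.18)&(Z<.2)&(im[...,0]-im[...,2]>30)]
    if len(P)>8:print(n,'handle',*line(P))
    P=w[np.isfinite(Z)&(X>.425)&(X<.49)&(Y<-.005)&(Y>-.26)&(Z>.154)&(Z<.17)]
    if len(P)>8:print(n,'rail',*line(P))
    if n=='side':save('fin',p)
E
python3 chk.py
```

```text
t 13.65 turn [-0.0053 -0.0013  0.0026] shift [-0.0004  0.0022 -0.0885] F [-0.8 -0.2 -8. ] w 0.0137 g 60.0
[-0.0483  0.0325  0.0206]
top handle [ 0.5212 -0.2619  0.2022] [ 0.5472 -0.025   0.2031] -6.269807707159708 119
top rail [ 0.4409 -0.2542  0.1757] [ 0.4627 -0.0481  0.1772] -6.023705081678605 145
side handle [ 0.5342 -0.1698  0.2045] [ 0.5487 -0.016   0.2046] -5.36706501453151 159
side rail [ 0.4425 -0.2525  0.1779] [ 0.4701 -0.0088  0.1774] -6.474628439453695 153
```

Weight 8 N, and the rail and handle are still level. Continue lifting.

send_rows --deltas "0 0 0 0 0 -0.006 0.05;0 0 0 0 0 -0.013 0.05;0 0 0 0 0 -0.021 0.05;0 0 0 0 0 -0.029 0.05;0 0 0 0 0 -0.037 0.05"

```text
time: 14.25
tcp_pos: [0.5375, -0.1417, 0.2286]
eef_rot: [[0.109, 0.994, 0.001], [0.994, -0.109, -0.0], [-0.0, 0.001, -1.0]]
force: [0.0, 1.4, -8.0]
gripper_width: 0.0135
grasp_force: 60.0
```

send_rows --deltas "0 0 0 0 0 -0.008 0.05;0 0 0 0 0 -0.016 0.05;0 0 0 0 0 -0.024 0.05;0 0 0 0 0 -0.032 0.05;0 0 0 0 0 -0.039 0.05"

```text
time: 14.75
tcp_pos: [0.5375, -0.1417, 0.2673]
eef_rot: [[0.109, 0.994, 0.0], [0.994, -0.109, -0.0], [-0.0, 0.0, -1.0]]
force: [-0.2, -0.3, -8.2]
gripper_width: 0.0135
grasp_force: 60.0
```

send_rows --deltas "0 0 0 0 0 -0.005 0.05;0 0 0 0 0 -0.008 0.05;0 0 0 0 0 -0.01 0.05;0 0 0 0 0 -0.01 0.05;0 0 0 0 0 -0.01 0.05"

```text
time: 15.25
tcp_pos: [0.5373, -0.1416, 0.2761]
eef_rot: [[0.109, 0.994, -0.001], [0.994, -0.109, 0.0], [0.0, -0.001, -1.0]]
force: [0.0, -0.1, -7.5]
gripper_width: 0.0135
grasp_force: 60.0
```

send_rows --deltas "0 0 0 0 0 0 0.05;0 0 0 0 0 0 0.05;0 0 0 0 0 0 0.05;0 0 0 0 0 0 0.05;0 0 0 0 0 0 0.05"

```text
time: 15.75
tcp_pos: [0.5374, -0.1417, 0.2765]
eef_rot: [[0.109, 0.994, 0.0], [0.994, -0.109, 0.0], [0.0, 0.0, -1.0]]
force: [0.6, 0.6, -8.4]
gripper_width: 0.014
grasp_force: 60.0
```

```bash
python3 chk.py
python3 - <<'E'
import cv2
cv2.imwrite('pics/finc.png',cv2.resize(cv2.imread('pics/fin.png')[80:280,150:370],None,fx=3,fy=3,interpolation=2))
E
```

```text
t 15.75 turn [ 0.0001 -0.0001  0.0027] shift [-0.0002  0.0011 -0.0005] F [ 0.6  0.6 -8.4] w 0.014 g 60.0
[-0.0345  0.0846 -0.0125]
top handle [ 0.5221 -0.2623  0.2906] [ 0.5485 -0.025   0.2907] -6.344319106084339 137
top rail [ 0.4424 -0.2567  0.2636] [ 0.4648 -0.0469  0.2643] -6.09182098261616 174
side handle [ 0.5349 -0.1664  0.291 ] [ 0.5495 -0.0183  0.2905] -5.628780188594214 172
side rail [ 0.4433 -0.2537  0.2637] [ 0.4707 -0.0095  0.2638] -6.390396556839613 163
```

View pics/finc.png

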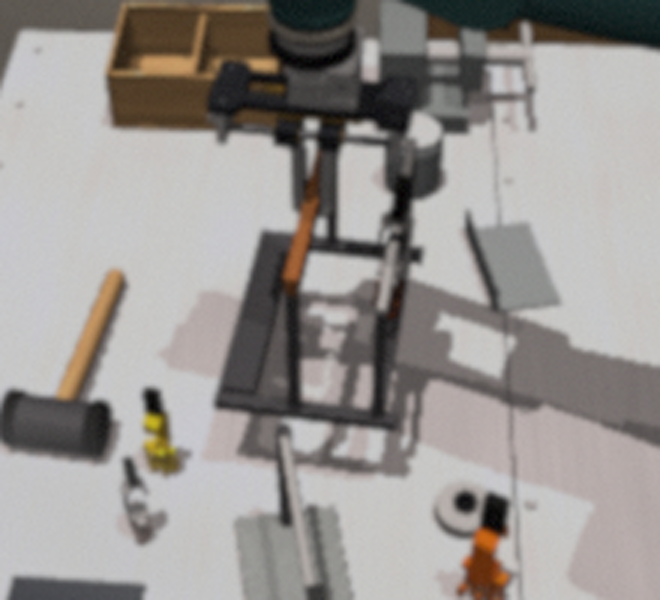

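The carrier hangs level about 10 cm up, with the hanger on the rail at (400,190) near the mark. Hand in.

```bash
python3 -c "
from cell import manip
print(manip.hand_in())"
```

```text
the job is handed in; nothing more can be done
None
```

The job is handed in: the loaded hanger hangs at the mark between the bands, and the arm is holding the carrier level by its handle, about 10 cm clear of the bench (15.75 s on the clock after the last move).

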